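# Find the high spot of an abrasive wheel on the truing stand and lock it there

### The job

Turn the abrasive wheel slowly by its crank until its high spot comes up against the fixed pointer, and stop there with it bearing lightly on the pointer, without forcing it. Let go of the crank and slide the rim brake in until its shoe is firmly against the wheel, so that the high spot stays at the pointer. Leave the other things on the bench where they are.

Things in the scene. Friction and masses are not known exactly. Their poses are not given: they have to be found in the camera images.
- stand: Truing stand fixed to the bench: dark steel plate 12 mm thick. Origin on the wheel's upright axis at bench height; z up, x points to the pointer, y to the brake. The plate spans x -120 to 130, y -100 to 170 mm. Grey pointer block: x 82 to 118 mm, 40 mm wide, top 48 mm above the bench. Two brake guide rails: x within 20 mm, y 90 to 160 mm, top 34 mm.
- pointer: Fixed steel pointer, an 8 mm round rod with a rounded tip, level in the pointer block, 35 mm above the bench. Origin at the tip's end, 61.5 mm from the wheel's axis along the stand's x; it clears the plain rim by 1.5 mm and only the wheel's high spot reaches it.
- wheel: Flat abrasive wheel, 120 mm diameter, lying level 25 to 45 mm above the bench on an upright axle, with a flat steel crank on top. Origin on the axle, 23 mm above the bench; the crank lies along its own -x. It turns either way without end, needs 0.1 N m, and stays where it is left. Its one high spot is a smooth swelling of the rim, 3.5 mm high, 50 mm long, at an unknown angle from the crank.
- axle_top (a point): Top of the axle nut, on the wheel's axis, 63 mm above the bench. Turning the wheel either way, the high spot (never there at the start) meets the pointer within one turn. It does not pass but wedges: the resistance rises steeply within about 1 mm of travel at the crank, so crank at about 20 mm/s or slower. More than 25 N between high spot and pointer is forcing it.
- crank_grip (a point): Centre of the crank's black sleeve, an upright cylinder of 14 mm diameter and 42 mm length that spins freely on its pin, 40 mm from the wheel's axis and centred 78 mm above the bench (57 to 99 mm). Above the crank all is free.
- brake: Rim brake: a slide with a rubber shoe facing the wheel's rim and an upright steel post. Origin in the post's axis, 35 mm above the bench. Slides along the stand's y with about 3.5 N of friction and stays where it is left. It starts with its post 122 to 130 mm from the wheel's axis, 8 to 16 mm short; the shoe meets the plain rim when the post is 114 mm from the axis.
- brake_post (a point): A point on the axis of the brake's upright post (14 mm diameter, top 92 mm above the bench), 75 mm above the bench. Push the post towards the wheel (stand's -y).
- tray: Bystander: black plastic tray, 150 by 200 mm, 40 mm high, with some small abrasive bits in it. Origin at the centre of its underside.
- jar: Bystander: amber glass jar with a metal cap, 60 mm diameter, 75 mm high. Origin at the centre of its underside.
- tumbler: Bystander: clear glass tumbler, 72 mm diameter at the rim, 90 mm high. Origin at the centre of its underside.

How it is judged:
On the way, in this order (a step that is already met when the one before it is completed fails the run):
1. the wheel has been turned until its high spot bears on the pointer (contact force between pointer and wheel above 0.5 N), for 0.3 s.
2. the brake shoe is pushed against the rim with the high spot still at the pointer (contact force between brake and wheel above 0.5 N and contact force between pointer and wheel above 0.3 N), for 0.2 s.
At the end, for the whole second after the job is handed in: The wheel is at rest with its high spot bearing on the pointer (more than 0.3 N) and the brake shoe pressed against the rim (more than 0.5 N) (all of step 2 and angular speed of wheel below 0.05 rad/s); the robot touches nothing.
It fails at once if the high spot is forced against the pointer (over 25 N) (contact force between pointer and wheel above 25 N).
It fails at once if the tray, jar or tumbler is moved by more than 30 mm (distance of any of tray, jar, tumbler from where it was at the start of the episode above 0.03 m).
It also fails if it takes over 64 s, if anything falls off the work surface, if the arm or the gripper's body presses on something with over 40 N, if the wrist force passes 120 N, or if a joint passes its speed limit or range.

### The arm

A 6-joint arm with a two-finger parallel gripper is mounted at the origin on the work surface. World frame = base frame: x ahead of the robot, y to its left, z up, the work surface at z = 0. Lengths are in m, angles in rad, forces in N, time in s.
With the tool pointing down it reaches from about 0.35 to 0.85 m from the base axis. Payload 8.1 kg.
Tool frame: the origin (TCP) lies at the very end of the fingers, on their centre line; the grasp point (between the pads) lies 19 mm behind it; y points along the fingers, z is the direction in which the jaws open and shut, and the axes are right-handed (so a half turn about y gives the same grasp; the last joint's range is limited). The gripper opens to 85 mm and grips with 20 to 120 N. Pads are 22 mm wide; open, the fingers measure 114 mm over their backs; the gripper's body (76 mm by 85 mm) begins 54 mm behind the grasp point. The pads swing forward as they close: fully open they stand 13 mm farther back than shut.
Start: joints at [-1.24, 0.13, 1.488, -0, 1.523, -0.085], TCP at [0.242, -0.549, 0.203] pointing down, gripper open.
Joint ranges: [-2.96, 2.96], [-0.89, 2.26], [0.02, 2.5], [-1.34, 4.48], [0, 2.73], [-2.66, 2.66]. Speed limits (rad/s): [2.39, 2.39, 2.79, 3.14, 3.14, 3.14].

### API

Orientations are given as a rotation vector (axis times angle).
In Python, from station import env, vision, workorder gives the robot as it stands.
- The arm moves only by the shell command python3 -m creep 'ROWS' [FORCE]. ROWS is JSON, a list of rows, each a list of 7 numbers: the opening in per cent of the stroke, from 0 (shut) to 100 (fully open), then the shift along the tool's x, y, z in m, then the turn, a rotation vector about the tool's x, y, z in rad. A call has 1 to 8 rows; each row shifts and turns the commanded pose from where the row before left it, along the tool's axes as they then stand; what a row does not reach is not made up. A row lasts 1/12 s, in which the tool goes at most 41.7 mm and 7.16 degrees, less where a joint would pass 70% of its speed; a pose out of reach is approached as far as the arm can. A call is refused whole if a number of a shift passes 0.0417 or a number of a turn 0.125, either way. A call with a gripper value outside its range is refused whole. The fingers move at their own pace and stop on an object; FORCE is the grip in N (left out, the last holds). Time passes only in rows, so rows that do not move let the fingers close. It gives the time, the measured TCP pose, the force and the opening at its end, in the units of the state.
- env.read_state(): the state, without advancing time (a new reading comes with each control period).
- vision.read_camera(name): name is "scene" or "top"; returns a dict with "color" (400x640x3 uint8, blue, green, red), "fx", "fy", "cx", "cy" (pixels), "R" (3x3) and "t" (3): a world point X has camera coordinates R X + t. Camera axes: x right, y down, z forward; pixel columns grow to the right and rows downward; lengths in m; the calibration is good to about 2 mm. A picture is of the moment at which its call begins. There is no depth.
- workorder.hand_in(): hands the job in, once; it reports no verdict.
The state is a dict: "t": time; "q": joint angles; "joint_vel": joint speeds; "tau": joint torques, N m; "ee_pos": TCP position; "tool_rot": TCP orientation; "wrist_force": force on the tool from outside, world axes, zero at the start; "wrist_torque": the same for the moment, N m; "finger_gap": opening from 0.0 (shut) to 1.0 (fully open).
Only numpy, scipy, OpenCV 4.12 (cv2) and the standard library are available. Lean on these libraries where they do the work, as an engineer would, in place of code of your own. Each camera call takes 0.05 s, during which the arm holds its last target.

## Working session

There is one attempt and no reset: what is moved stays moved. The work goes in short steps, Python scripts to look and compute and a shell command to move; the robot and the scene stay as the last step left them, time stands still between calls to the robot, and variables do not carry over. Pictures are saved under pics/ and viewed, and the job is handed in when it is done.

```bash
ls; mkdir -p pics; python3 - <<'E'
from station import env, vision
import cv2, numpy as np
s=env.read_state(); print(s)
for n in("scene","top"):
    c=vision.read_camera(n); cv2.imwrite(f"pics/{n}0.png",c["color"]); print(n,c["fx"],c["fy"],c["cx"],c["cy"],np.array(c["R"]).round(4).tolist(),c["t"])
E
```

```text
pics
{'t': 0.0, 'q': array([-1.24041059e+00,  1.31155676e-01,  1.48927826e+00,  4.11016735e-05,
        1.52297257e+00, -8.54284134e-02]), 'joint_vel': array([-6.04378203e-04,  4.60842480e-05,  1.04757087e-03, -5.21572175e-04,
       -8.97266037e-04, -1.95286731e-04]), 'tau': array([-8.69612850e-04, -5.69404328e+01, -5.00553453e+01, -1.47732367e-04,
        1.50866818e-02,  7.95137225e-05]), 'ee_pos': array([ 0.24218897, -0.54830528,  0.2017483 ]), 'tool_rot': array([-0.4204723 ,  1.99415589, -1.99048003]), 'wrist_force': array([-0.28882526,  0.1096779 ,  0.26298386]), 'wrist_torque': array([ 0.01050287, -0.05842556,  0.02199337]), 'finger_gap': 0.9956752207943396}
scene 470.2296086238317 470.2296086238317 318.6747395160279 202.04014410205855 [[-0.8785, 0.4773, -0.02], [0.3213, 0.5594, -0.7641], [-0.3535, -0.6777, -0.6447]] [ 0.45764987 -0.11438818  1.61254008]
top 514.7484191387111 514.7484191387111 321.69025833367687 195.98635213000844 [[0.0072, -1.0, 0.0022], [-0.998, -0.0073, -0.0625], [0.0626, -0.0017, -0.998]] [-0.00487781  0.51906327  1.32106623]
```

View pics/scene0.png

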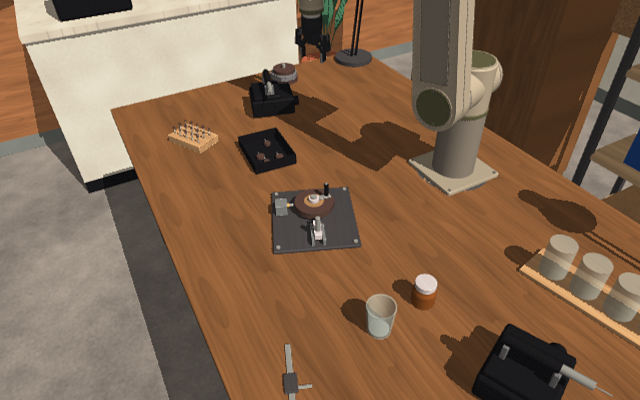

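View pics/top0.png

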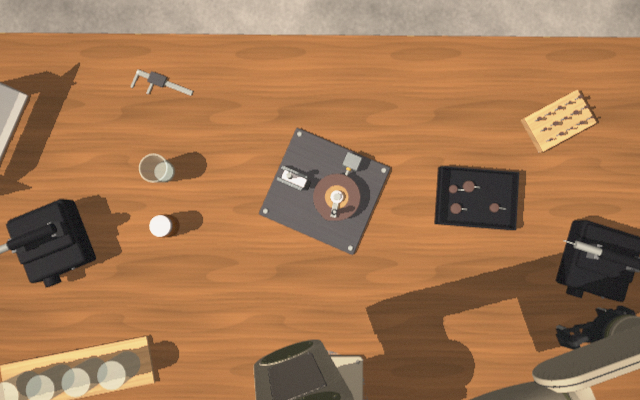

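The overview shows the stand at top-camera (330,190), with the wheel at (337,197), pointer block (352,161), brake (293,178), jar (160,226), tumbler (155,168) and tray (480,197). I'll zoom in next.

```bash
python3 - <<'E'
import cv2
a=cv2.imread("pics/top0.png")[120:260,250:400]; cv2.imwrite("pics/topz.png",cv2.resize(a,None,fx=4,fy=4,interpolation=cv2.INTER_CUBIC))
a=cv2.imread("pics/scene0.png")[170:260,260:370]; cv2.imwrite("pics/scenez.png",cv2.resize(a,None,fx=6,fy=6,interpolation=cv2.INTER_CUBIC))
E
```

```text
(no output)
```

View pics/topz.png

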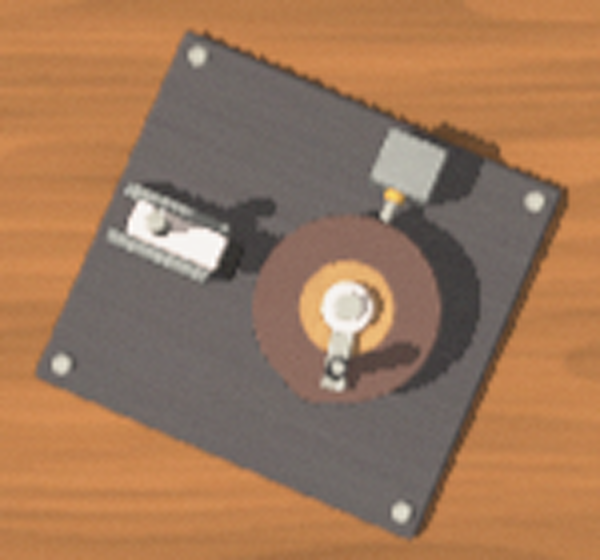

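View pics/scenez.png

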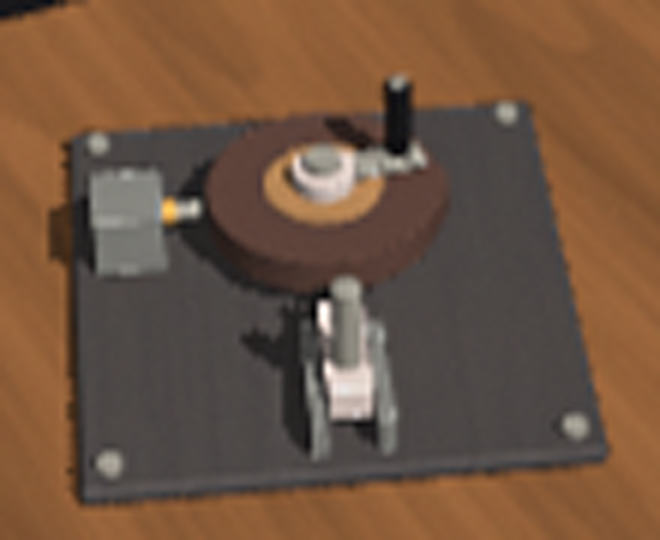

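```bash
cat > h.py <<'E'
import numpy as np, cv2
from station import env, vision
def proj(c,X):
    p=np.asarray(c["R"])@np.asarray(X)+np.asarray(c["t"]); return np.array([c["fx"]*p[0]/p[2]+c["cx"],c["fy"]*p[1]/p[2]+c["cy"]])
def back(c,uv,z):
    R=np.asarray(c["R"]);t=np.asarray(c["t"]); o=-R.T@t
    d=R.T@np.array([(uv[0]-c["cx"])/c["fx"],(uv[1]-c["cy"])/c["fy"],1]); return o+d*(z-o[2])/d[2]
def uz(X,Y,f,ox,oy): return ((X+.5)/f-.5+ox,(Y+.5)/f-.5+oy)
E
python3 - <<'E'
from h import *
from scipy.optimize import least_squares
T=vision.read_camera("top");S=vision.read_camera("scene")
t=lambda X,Y:uz(X,Y,4,250,120); s=lambda X,Y:uz(X,Y,6,260,170)
for n,c,p,z in [("axle",T,t(347,305),.063),("axle",S,s(325,157),.063),("sleeve",T,t(338,366),.099),("sleeve",S,s(400,80),.099),("post",T,t(157,220),.092),("post",S,s(347,286),.092),("tip",T,t(386,218),.035),("tip",S,s(202,208),.035)]:
    print(n,back(c,p,z).round(4))
# plate fit from screw heads/corners
C=[(T,t(190,32),(130,170)),(T,t(567,188),(130,-100)),(T,t(415,538),(-120,-100)),(T,t(38,375),(-120,170)),
(S,s(600,455),(-120,170)),(S,s(82,490),(130,170)),(S,s(72,137),(130,-100)),(S,s(528,103),(-120,-100))]
def W(P,x,y,z): 
    a=P[2]; return np.array([P[0]+np.cos(a)*x-np.sin(a)*y,P[1]+np.sin(a)*x+np.cos(a)*y,z])
def res(P): return np.concatenate([proj(c,W(P,m[0]/1e3,m[1]/1e3,.012))-p for c,p,m in C])
r=least_squares(res,[.52,-.03,-.3]); print(r.x,r.fun.round(1))
P=r.x
for n,v in dict(axle=(0,0,.063),post125=(0,.125,.092),tip=(.0615,0,.035)).items(): print(n,W(P,*v).round(4))
# radial profile of wheel in top
im=T["color"].astype(float)
hsv=cv2.cvtColor(T["color"],cv2.COLOR_BGR2HSV)
E
```

```text
axle [ 0.5167 -0.0379  0.063 ]
axle [ 0.5151 -0.0392  0.063 ]
sleeve [ 0.4772 -0.0315  0.099 ]
sleeve [ 0.4741 -0.0347  0.099 ]
post [0.5663 0.08   0.092 ]
post [0.5663 0.08   0.092 ]
tip [ 0.5746 -0.0634  0.035 ]
tip [ 0.573  -0.0648  0.035 ]
[ 0.51671799 -0.03998178 -0.40382729] [-0.2 -1.6  0.1  0.3  0.2  0.8 -0.9 -0.1  1.5 -0.9 -0.8  0.5 -0.7 -1.
  0.1 -1. ]
axle [ 0.5167 -0.04    0.063 ]
post125 [0.5658 0.075  0.092 ]
tip [ 0.5733 -0.0641  0.035 ]
```

```bash
python3 - <<'E'
from h import *
from scipy.spatial.transform import Rotation as Ro
T=vision.read_camera("top")
c=back(T,proj(T,[.516,-.039,.045]),.045)
lab=T["color"].astype(float); m=lab[:,:,2]-lab[:,:,0]  # red-blue
out=[]
for d in range(0,360,10):
    a=np.radians(d); rr=np.arange(.048,.075,.0005)
    pts=np.array([proj(T,c+[r*np.cos(a),r*np.sin(a),0]) for r in rr]).astype(np.float32)
    v=cv2.remap(m.astype(np.float32),pts[None,:,0].copy(),pts[None,:,1].copy(),cv2.INTER_LINEAR)[0]
    th=(np.median(v[:10])+np.median(v[-10:]))/2
    i=np.argmax(v<th); out.append((d,round(1e3*rr[i],1)))
print(out)
d=np.radians([o[0] for o in out]); r=np.array([o[1] for o in out])
A=np.c_[np.ones_like(d),np.cos(d),np.sin(d)]
w=np.ones(len(d),bool)
for _ in range(5):
    k=np.linalg.lstsq(A[w],r[w],rcond=None)[0]; e=r-A@k; w=np.abs(e)<1.5
print(k,[(o[0],round(x,1)) for o,x in zip(out,e)])
s=env.read_state(); R=Ro.from_rotvec(s["tool_rot"]).as_matrix(); print(R.round(4),s["ee_pos"],s["t"])
E
```

```text
[(0, np.float64(60.0)), (10, np.float64(59.5)), (20, np.float64(60.0)), (30, np.float64(60.5)), (40, np.float64(60.5)), (50, np.float64(61.5)), (60, np.float64(61.0)), (70, np.float64(61.0)), (80, np.float64(61.0)), (90, np.float64(61.5)), (100, np.float64(61.5)), (110, np.float64(61.0)), (120, np.float64(61.0)), (130, np.float64(61.0)), (140, np.float64(62.0)), (150, np.float64(64.0)), (160, np.float64(65.0)), (170, np.float64(62.0)), (180, np.float64(61.5)), (190, np.float64(59.5)), (200, np.float64(59.5)), (210, np.float64(59.5)), (220, np.float64(59.5)), (230, np.float64(60.5)), (240, np.float64(60.0)), (250, np.float64(59.5)), (260, np.float64(59.5)), (270, np.float64(59.0)), (280, np.float64(59.0)), (290, np.float64(59.0)), (300, np.float64(59.0)), (310, np.float64(59.5)), (320, np.float64(59.5)), (330, np.float64(59.0)), (340, np.float64(57.5)), (350, np.float64(60.0))]
[60.26986264 -0.43215953  1.06241191] [(0, np.float64(0.2)), (10, np.float64(-0.5)), (20, np.float64(-0.2)), (30, np.float64(0.1)), (40, np.float64(-0.1)), (50, np.float64(0.7)), (60, np.float64(0.0)), (70, np.
[... 151 characters left out ...]
64(-0.4)), (140, np.float64(0.7)), (150, np.float64(2.8)), (160, np.float64(4.0)), (170, np.float64(1.1)), (180, np.float64(0.8)), (190, np.float64(-1.0)), (200, np.float64(-0.8)), (210, np.float64(-0.6)), (220, np.float64(-0.4)), (230, np.float64(0.8)), (240, np.float64(0.4)), (250, np.float64(0.1)), (260, np.float64(0.2)), (270, np.float64(-0.2)), (280, np.float64(-0.1)), (290, np.float64(-0.1)), (300, np.float64(-0.1)), (310, np.float64(0.3)), (320, np.float64(0.2)), (330, np.float64(-0.4)), (340, np.float64(-2.0)), (350, np.float64(0.3))]
[[-9.148e-01 -3.000e-04  4.039e-01]
 [-4.039e-01  8.000e-04 -9.148e-01]
 [-1.000e-04 -1.000e+00 -9.000e-04]] [ 0.24227111 -0.54860435  0.20228408] 0.25
```

High spot is visible at about 157° world (pointer direction about -23°, crank about 172°), so about 165° of turning either way. I'll go anticlockwise, away from the brake. First move is to a point above the crank.

```bash
python3 -m creep '[[70,-0.0302,0,-0.027,0,0,0],[70,-0.0302,0,-0.027,0,0,0],[70,-0.0302,0,-0.027,0,0,0],[70,-0.0302,0,-0.027,0,0,0],[70,-0.0302,0,-0.027,0,0,0],[70,-0.0302,0,-0.027,0,0,0],[70,-0.0302,0,-0.027,0,0,0],[70,-0.0302,0,-0.027,0,0,0]]' 30
python3 -m creep '[[70,-0.0302,0,-0.027,0,0,0],[70,-0.0302,0,-0.027,0,0,0],[70,-0.0302,0,-0.027,0,0,0],[70,-0.0302,0,-0.027,0,0,0],[70,-0.0302,0,-0.027,0,0,0],[70,-0.0302,0,-0.027,0,0,0]]'
python3 -m creep '[[70,0,0,0,0,0.1164,0],[70,0,0,0,0,0.1164,0],[70,0,0,0,0,0.1164,0],[70,0,0,0,0,0.1164,0],[70,0,0,0,0,0.1164,0],[70,0,0,0,0,0.1164,0],[70,0,0,0,0,0.1164,0],[70,0,0,0,0,0,0]]'
cat >> h.py <<'E'
from scipy.spatial.transform import Rotation as Ro
def st():
    s=env.read_state(); return s,Ro.from_rotvec(s["tool_rot"]).as_matrix()
def need(target):
    s,R=st(); print("t",s["t"],"pos",s["ee_pos"].round(4),"F",s["wrist_force"].round(2),"T",s["wrist_torque"].round(2),"gap",round(s["finger_gap"],3)); print("tool shift",(R.T@(np.array(target)-s["ee_pos"])).round(4)); return R
E
python3 -c "
from h import *
R=need([.476,-.0325,.07]);print(R.round(3),st()[0]['q'])
for n in ('scene','top'): cv2.imwrite(f'pics/{n}1.png',vision.read_camera(n)['color'])
a=cv2.imread('pics/scene1.png')[130:260,240:390]; cv2.imwrite('pics/s1z.png',cv2.resize(a,None,fx=4,fy=4))"
```

```text
t: 0.92
ee_pos: [0.3764, -0.2519, 0.2029]
tool_rot: [-0.42, 1.992, -1.993]
wrist_force: [0.4, -0.3, -0.8]
finger_gap: 0.698
t: 1.42
ee_pos: [0.4769, -0.0303, 0.203]
tool_rot: [-0.42, 1.992, -1.992]
wrist_force: [1.2, -0.7, -0.1]
finger_gap: 0.694
t: 2.08
ee_pos: [0.4764, -0.0323, 0.2028]
tool_rot: [-0.41, -1.999, 1.999]
wrist_force: [0.0, -0.4, 0.5]
finger_gap: 0.698
t 2.0833 pos [ 0.4764 -0.0323  0.2028] F [ 0.03 -0.41  0.45] T [0.05 0.01 0.04] gap 0.698
tool shift [0.0003 0.1328 0.0004]
[[-0.919 -0.    -0.394]
 [ 0.394  0.    -0.919]
 [ 0.    -1.     0.   ]] [-1.75094343e-01 -2.06796603e-01  1.81687261e+00 -8.68179744e-06
  1.53159048e+00  1.80029767e+00]
```

View pics/s1z.png

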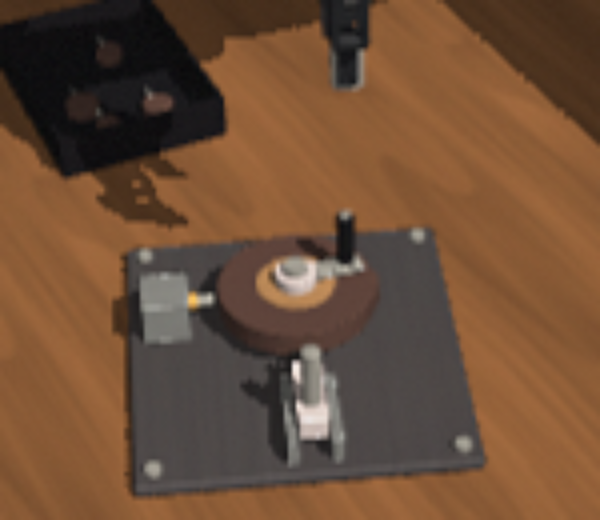

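Gripper is vertically over the sleeve (column 345 in the zoom). Descending, then closing on it.

```bash
python3 -m creep '[[70,0,0.035,0,0,0,0],[70,0,0.035,0,0,0,0],[70,0,0.03,0,0,0,0],[70,0,0.02,0,0,0,0],[70,0,0.011,0,0,0,0],[70,0,0,0,0,0,0]]' 30
python3 -c "
from h import *
need([.476,-.0325,.0715])
for n in ('scene','top'): cv2.imwrite(f'pics/{n}2.png',vision.read_camera(n)['color'])
a=cv2.imread('pics/scene2.png')[130:260,240:390]; a=cv2.resize(a,None,fx=4,fy=4);cv2.imwrite('pics/s2z.png',a)"
python3 -m creep '[[0,0,0,0,0,0,0],[0,0,0,0,0,0,0],[0,0,0,0,0,0,0],[0,0,0,0,0,0,0],[0,0,0,0,0,0,0],[0,0,0,0,0,0,0]]' 30
python3 -c "
from h import *
need([.476,-.0325,.0715])"
```

```text
t: 2.68
ee_pos: [0.4743, -0.0319, 0.069]
tool_rot: [-0.397, -2.002, 2.002]
wrist_force: [0.0, -0.8, -0.8]
finger_gap: 0.695
t 2.6833 pos [ 0.4743 -0.0319  0.069 ] F [ 0.02 -0.77 -0.79] T [ 0.01 -0.    0.01] gap 0.695
tool shift [-0.0018 -0.0025 -0.0002]
t: 3.28
ee_pos: [0.477, -0.0324, 0.0725]
tool_rot: [-0.406, -2.003, 2.003]
wrist_force: [0.2, 0.7, 3.5]
finger_gap: 0.001
t 3.2833 pos [ 0.477  -0.0324  0.0725] F [0.23 0.7  3.48] T [0.04 0.05 0.03] gap 0.001
tool shift [0.0009 0.001  0.0005]
```

View pics/s2z.png

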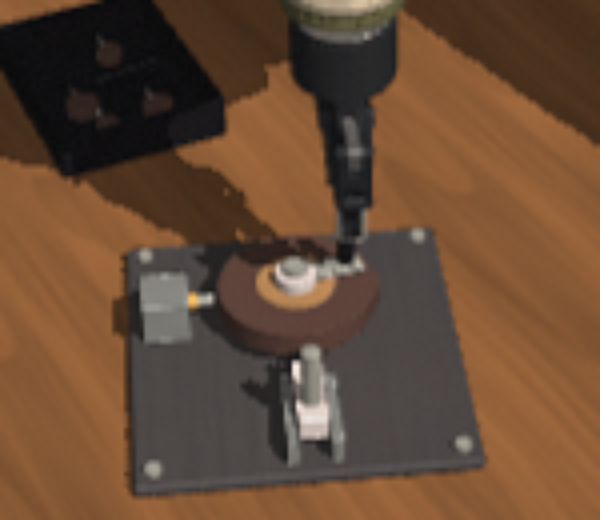

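Before closing, the open fingers appeared around the sleeve at (345,250), but the gap of 0.001 means it was not caught. Looking again.

```bash
python3 -c "
from h import *
for n in ('scene','top'): cv2.imwrite(f'pics/{n}3.png',vision.read_camera(n)['color'])
a=cv2.imread('pics/scene3.png')[180:230,290:360]; a=cv2.resize(a,None,fx=8,fy=8);
b=cv2.imread('pics/top3.png')[150:230,300:380]; b=cv2.resize(b,None,fx=5,fy=5)
cv2.imwrite('pics/s3z.png',a);cv2.imwrite('pics/t3z.png',b)"
```

```text
(no output)
```

View pics/s3z.png

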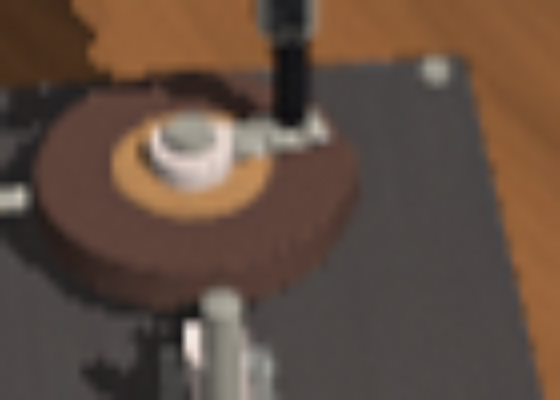

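View pics/t3z.png

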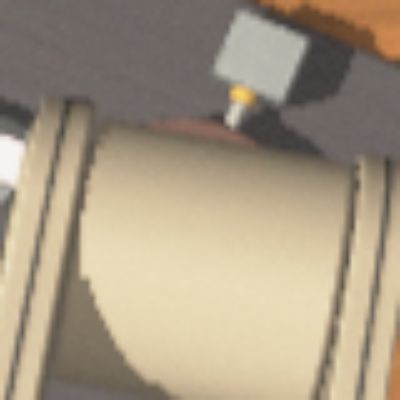

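```bash
python3 -c "
from h import *
S=vision.read_camera('scene');T=vision.read_camera('top')
s,R=st()
z=lambda p:((p-[290,180]+.5)*8-.5).round(0)
print('tcp',z(proj(S,s['ee_pos'])),s['ee_pos'])
for h in(.0725,.099,.13): print(h,z(proj(S,[s['ee_pos'][0],s['ee_pos'][1],h])))
for h in(.057,.099): print('sl',h,z(proj(S,[.476,-.0325,h])),z(proj(S,[.474,-.0347,h])))
"
```

```text
tcp [290.  88.] [ 0.47699984 -0.03238628  0.07242637]
0.0725 [290.  88.]
0.099 [290.  33.]
0.13 [289. -34.]
sl 0.057 [293. 119.] [295. 114.]
sl 0.099 [292.  32.] [294.  27.]
```

```bash
python3 -c "
from h import *
o=[]
for k in (0,2,3):
  a=cv2.imread(f'pics/scene{k}.png')[150:205,305:345]; o.append(cv2.resize(a,None,fx=6.5,fy=10,interpolation=cv2.INTER_NEAREST))
a=cv2.convertScaleAbs(np.hstack(o),alpha=1.6,beta=15)
cv2.imwrite('pics/cmp.png',a)"
```

```text
(no output)
```

View pics/cmp.png

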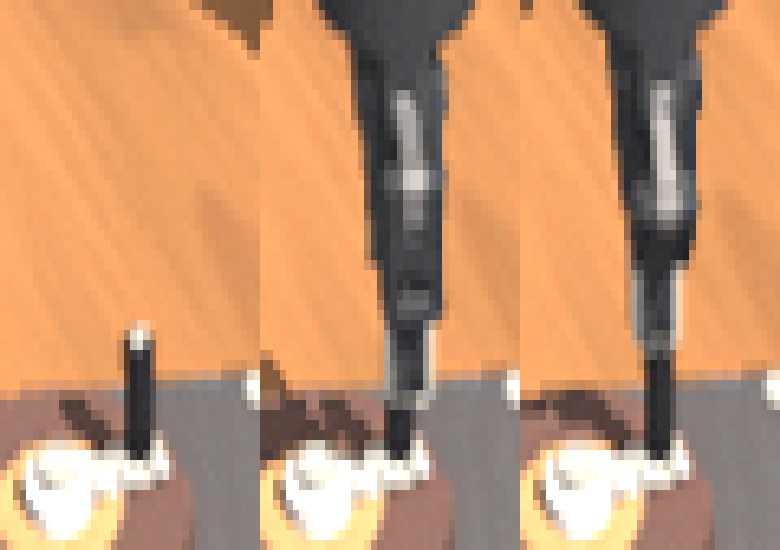

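```bash
python3 -c "
from h import *
S=vision.read_camera('scene')
Y=np.array([.389,.921,0]);
for nm,p in (('hi',[.4764,-.0323,.2028]),('lo',[.4743,-.0319,.069]),('now',[.477,-.0324,.0725])):
  for dy in (0,.03,-.03):
    for dz in (0,.009,.02): print(nm,dy,dz,proj(S,np.array(p)+Y*dy+[0,0,dz]).round(1))
o=[cv2.imread(f'pics/scene{k}.png')[a:a+60,300:360] for k,a in ((1,110),(2,145),(3,145))]
cv2.imwrite('pics/cmp2.png',cv2.convertScaleAbs(np.hstack([cv2.resize(a,(260,260),interpolation=cv2.INTER_NEAREST) for a in o]),alpha=1.6,beta=15))
"
```

```text
hi 0 0 [325.6 154.7]
hi 0 0.009 [325.6 152.1]
hi 0 0.02 [325.5 148.8]
hi 0.03 0 [326.8 160.8]
hi 0.03 0.009 [326.7 158.1]
hi 0.03 0.02 [326.7 154.8]
hi -0.03 0 [324.5 148.9]
hi -0.03 0.009 [324.4 146.2]
hi -0.03 0.02 [324.4 143. ]
lo 0 0 [326.7 191.3]
lo 0 0.009 [326.7 188.9]
lo 0 0.02 [326.7 186.1]
lo 0.03 0 [327.8 197.5]
lo 0.03 0.009 [327.8 195.2]
lo 0.03 0.02 [327.8 192.3]
lo -0.03 0 [325.6 185.2]
lo -0.03 0.009 [325.6 182.9]
lo -0.03 0.02 [325.6 180. ]
now 0 0 [325.9 190.6]
now 0 0.009 [325.8 188.2]
now 0 0.02 [325.8 185.3]
now 0.03 0 [327.  196.8]
now 0.03 0.009 [326.9 194.5]
now 0.03 0.02 [326.9 191.6]
now -0.03 0 [324.8 184.5]
now -0.03 0.009 [324.8 182.2]
now -0.03 0.02 [324.7 179.3]
```

View pics/cmp2.png

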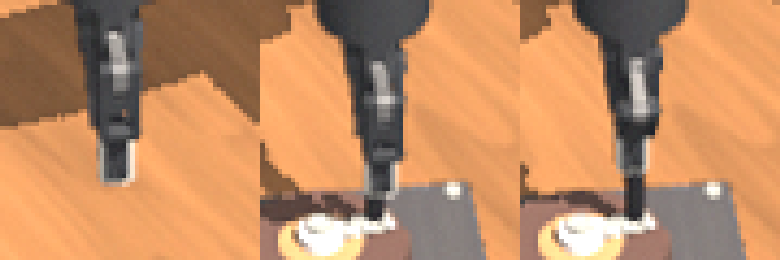

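Scene view: the shut fingers' end sits at row 184, about 6 px above where the TCP should project (row 190.6). The fingers seem to sit on top of the sleeve. I'll lift clear and measure where the fingertip really is.

```bash
python3 -m creep '[[0,0,-0.03,0,0,0,0],[0,0,-0.03,0,0,0,0],[0,0,0,0,0,0,0],[0,0,0,0,0,0,0]]'
python3 -c "
from h import *
R=need([.476,-.0325,.0715])
S=vision.read_camera('scene');T=vision.read_camera('top')
cv2.imwrite('pics/scene4.png',S['color']);cv2.imwrite('pics/top4.png',T['color'])
s,_=st();print(proj(S,s['ee_pos']),proj(T,s['ee_pos']))
a=S['color'][140:210,290:360];b=T['color'][140:240,280:380]
cv2.imwrite('pics/cmp4.png',cv2.convertScaleAbs(np.hstack([cv2.resize(x,(390,390),interpolation=cv2.INTER_NEAREST) for x in (a,b)]),alpha=1.5,beta=15))
"
```

```text
t: 3.87
ee_pos: [0.478, -0.0326, 0.1337]
tool_rot: [-0.409, -2.004, 2.004]
wrist_force: [0.1, -0.7, -0.1]
finger_gap: 0.001
t 3.8667 pos [ 0.478  -0.0326  0.1337] F [ 0.06 -0.73 -0.06] T [ 0.   -0.02  0.01] gap 0.001
tool shift [0.0021 0.0622 0.0008]
[325.98614485 174.95469513] [334.79318809 211.2039275 ]
```

View pics/cmp4.png

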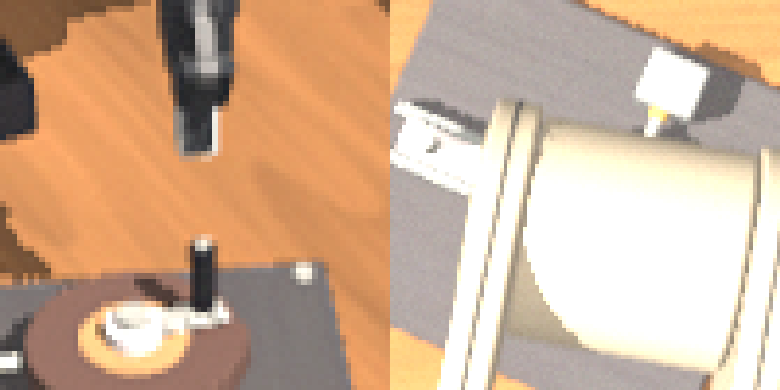

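```bash
python3 -c "
from h import *
S=vision.read_camera('scene');T=vision.read_camera('top')
p=np.array([.2422,-.5484,.202])
for dz in(0,.013,.025,.035): print(dz,proj(S,p+[0,0,dz]),proj(T,p+[0,0,dz]))
z=np.array([.404,-.915,0])
for k in(-.0425,.0425,-.057,.057): print(k,proj(S,p+z*k+[0,0,.013]),proj(T,p+z*k+[0,0,.013]))
a=cv2.imread('pics/scene0.png')[0:80,270:350];b=cv2.imread('pics/top0.png')[280:380,540:640]
cv2.imwrite('pics/cmp5.png',cv2.convertScaleAbs(np.hstack([cv2.resize(x,(400,400),interpolation=cv2.INTER_NEAREST) for x in (a,b)]),alpha=1.5,beta=25))
"
```

```text
0 [313.11557282  69.69956371] [569.04954244 317.79477663]
0.013 [313.01962956  66.41519981] [571.92133883 318.82976991]
0.025 [312.93025187  63.35559075] [574.63178338 319.80661209]
0.035 [312.85516531  60.78520058] [576.93554738 320.63688692]
-0.0425 [322.04758865  69.22217411] [554.27002333 326.6899377 ]
0.0425 [304.19741505  63.67219564] [589.53682582 310.98555662]
-0.057 [325.17607813  70.19488449] [548.23959312 329.37530091]
0.057 [301.23330422  62.75059389] [595.5386378  308.31293717]
```

View pics/cmp5.png

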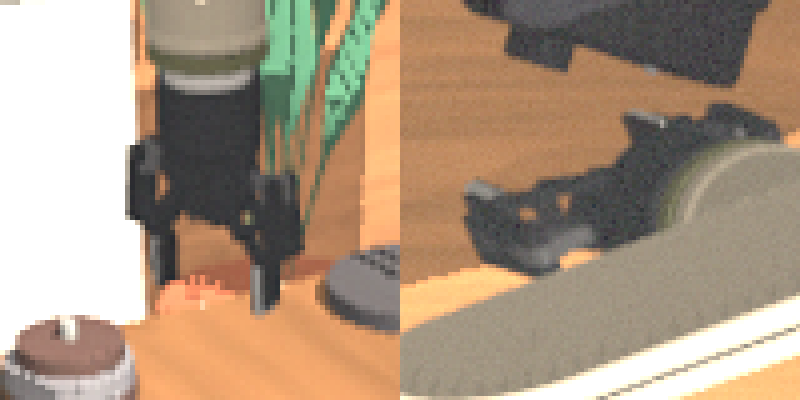

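Both cameras agree that the real fingertips are about 25 mm higher than the reported TCP: scene is 7 px high, and the start pose in the top view is offset to match. The shut fingers also touched the sleeve top at a reported 0.0725. I'll treat tip = TCP + 25 mm, and go down to a reported 0.048 while checking.

```bash
python3 -m creep '[[70,0,0,0,0,0,0],[70,0,0,0,0,0,0],[70,0,0,0,0,0,0],[70,0,0.035,0,0,0,0],[70,0,0.027,0,0,0,0],[70,0,0.015,0,0,0,0],[70,0,0.009,0,0,0,0],[70,0,0,0,0,0,0]]' 30
python3 -c "
from h import *
need([.476,-.0325,.048])
S=vision.read_camera('scene')['color'];cv2.imwrite('pics/scene5.png',S)
cv2.imwrite('pics/s5z.png',cv2.convertScaleAbs(cv2.resize(S[150:220,290:360],(560,560),interpolation=cv2.INTER_NEAREST),alpha=1.5,beta=15))"
```

```text
t: 4.73
ee_pos: [0.4745, -0.032, 0.0434]
tool_rot: [-0.4, -2.0, 2.001]
wrist_force: [-0.2, 0.1, -1.0]
finger_gap: 0.702
t 4.7333 pos [ 0.4745 -0.032   0.0434] F [-0.15  0.14 -0.98] T [-0.04  0.01  0.04] gap 0.702
tool shift [-0.0015 -0.0046 -0.0001]
```

View pics/s5z.png

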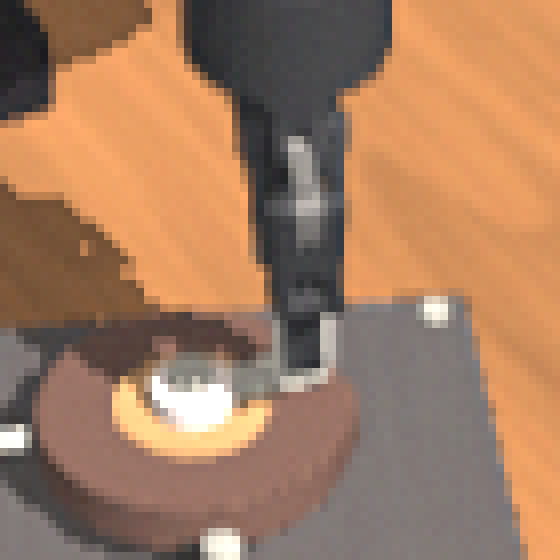

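Now the near finger covers the sleeve down to (302,382), just above the crank. Closing.

```bash
python3 -m creep '[[0,0,0,0,0,0,0],[0,0,0,0,0,0,0],[0,0,0,0,0,0,0],[0,0,0,0,0,0,0],[0,0,0,0,0,0,0],[0,0,0,0,0,0,0]]' 30
python3 -c "
from h import *
need([.476,-.0325,.048])
S=vision.read_camera('scene')['color'];cv2.imwrite('pics/scene6.png',S)
cv2.imwrite('pics/s6z.png',cv2.convertScaleAbs(cv2.resize(S[150:220,290:360],(560,560),interpolation=cv2.INTER_NEAREST),alpha=1.5,beta=15))"
```

```text
t: 5.28
ee_pos: [0.4775, -0.0324, 0.047]
tool_rot: [-0.407, -2.003, 2.003]
wrist_force: [-0.6, 1.3, 6.7]
finger_gap: 0.149
t 5.2833 pos [ 0.4775 -0.0324  0.047 ] F [-0.59  1.32  6.69] T [0.15 0.13 0.02] gap 0.149
tool shift [ 0.0013 -0.001   0.0007]
```

View pics/s6z.png

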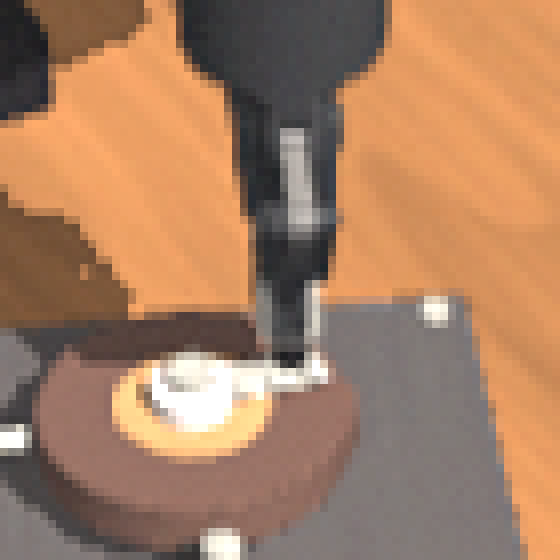

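```bash
python3 - <<'E'
import numpy as np
th=np.radians(193.7+2*np.arange(0,81)); P=np.round(40*np.c_[-np.cos(th),-np.sin(th)],1)
d=np.diff(P,axis=0).round(1)
for i in range(0,80,8): print(193.7+2*i, ' '.join(f"[{a},{b}]" for a,b in d[i:i+8]))
E
```

```text
193.7 [-0.4,1.3] [-0.4,1.4] [-0.4,1.3] [-0.5,1.3] [-0.6,1.3] [-0.6,1.2] [-0.6,1.3] [-0.7,1.2]
209.7 [-0.7,1.2] [-0.7,1.2] [-0.8,1.1] [-0.9,1.2] [-0.8,1.1] [-0.9,1.0] [-1.0,1.0] [-1.0,1.0]
225.7 [-1.0,1.0] [-1.0,0.9] [-1.1,0.9] [-1.1,0.8] [-1.2,0.8] [-1.1,0.8] [-1.2,0.7] [-1.2,0.7]
241.7 [-1.3,0.7] [-1.2,0.6] [-1.3,0.5] [-1.3,0.5] [-1.3,0.5] [-1.4,0.4] [-1.3,0.4] [-1.4,0.3]
257.7 [-1.3,0.3] [-1.4,0.2] [-1.4,0.2] [-1.4,0.1] [-1.4,0.1] [-1.4,0.0] [-1.4,0.0] [-1.4,-0.1]
273.7 [-1.4,-0.1] [-1.4,-0.2] [-1.3,-0.2] [-1.4,-0.2] [-1.4,-0.3] [-1.3,-0.4] [-1.4,-0.4] [-1.3,-0.4]
289.7 [-1.3,-0.5] [-1.3,-0.6] [-1.2,-0.6] [-1.3,-0.6] [-1.2,-0.7] [-1.2,-0.7] [-1.2,-0.7] [-1.1,-0.8]
305.7 [-1.2,-0.9] [-1.1,-0.8] [-1.0,-0.9] [-1.0,-1.0] [-1.0,-1.0] [-1.0,-1.0] [-0.9,-1.0] [-0.9,-1.1]
321.7 [-0.8,-1.1] [-0.8,-1.2] [-0.8,-1.1] [-0.7,-1.2] [-0.7,-1.2] [-0.7,-1.3] [-0.6,-1.2] [-0.5,-1.3]
337.7 [-0.5,-1.3] [-0.5,-1.3] [-0.4,-1.4] [-0.4,-1.3] [-0.3,-1.4] [-0.3,-1.3] [-0.2,-1.4] [-0.2,-1.4]
```

```bash
cat > f.py <<'E'
from h import *
s,R=st(); C=np.array([.5158,-.0385]); r=s["ee_pos"][:2]-C; a=np.arctan2(r[1],r[0]); F=s["wrist_force"][:2]
print("phi",round(np.degrees(a)%360+23.2,1),"r",round(np.hypot(*r)*1e3,1),"resist",round(-F@[-np.sin(a),np.cos(a)],2),"Frad",round(F@[np.cos(a),np.sin(a)],2),"Fz",s["wrist_force"][2].round(1),"Tz",s["wrist_torque"].round(2),"pos",s["ee_pos"].round(4))
E
python3 -m creep '[[0,-0.0004,0,0.0013,0,0,0],[0,-0.0004,0,0.0014,0,0,0],[0,-0.0004,0,0.0013,0,0,0],[0,-0.0005,0,0.0013,0,0,0],[0,-0.0006,0,0.0013,0,0,0],[0,-0.0006,0,0.0012,0,0,0],[0,-0.0006,0,0.0013,0,0,0],[0,-0.0007,0,0.0012,0,0,0]]' >/dev/null; python3 f.py
python3 -m creep '[[0,-0.0007,0,0.0012,0,0,0],[0,-0.0007,0,0.0012,0,0,0],[0,-0.0008,0,0.0011,0,0,0],[0,-0.0009,0,0.0012,0,0,0],[0,-0.0008,0,0.0011,0,0,0],[0,-0.0009,0,0.001,0,0,0],[0,-0.001,0,0.001,0,0,0],[0,-0.001,0,0.001,0,0,0]]' ; python3 f.py
```

```text
phi 210.2 r 39.0 resist 3.66 Frad 1.62 Fz 7.7 Tz [ 0.49  0.37 -0.  ] pos [ 0.4771 -0.0432  0.047 ]
t: 6.67
ee_pos: [0.4797, -0.0542, 0.047]
tool_rot: [-0.406, -2.003, 2.002]
wrist_force: [-2.8, 1.4, 9.3]
finger_gap: 0.153
phi 226.7 r 39.3 resist 2.41 Frad 2.03 Fz 9.3 Tz [ 0.3   0.62 -0.02] pos [ 0.4797 -0.0542  0.047 ]
```

```bash

python3 -m creep '[[0,-0.001,0,0.001,0,0,0],[0,-0.001,0,0.0009,0,0,0],[0,-0.0011,0,0.0009,0,0,0],[0,-0.0011,0,0.0008,0,0,0],[0,-0.0012,0,0.0008,0,0,0],[0,-0.0011,0,0.0008,0,0,0],[0,-0.0012,0,0.0007,0,0,0],[0,-0.0012,0,0.0007,0,0,0]]' >/dev/null; python3 f.py
python3 -m creep '[[0,-0.0013,0,0.0007,0,0,0],[0,-0.0012,0,0.0006,0,0,0],[0,-0.0013,0,0.0005,0,0,0],[0,-0.0013,0,0.0005,0,0,0],[0,-0.0013,0,0.0005,0,0,0],[0,-0.0014,0,0.0004,0,0,0],[0,-0.0013,0,0.0004,0,0,0],[0,-0.0014,0,0.0003,0,0,0]]' >/dev/null; python3 f.py
python3 -m creep '[[0,-0.0013,0,0.0003,0,0,0],[0,-0.0014,0,0.0002,0,0,0],[0,-0.0014,0,0.0002,0,0,0],[0,-0.0014,0,0.0001,0,0,0],[0,-0.0014,0,0.0001,0,0,0],[0,-0.0014,0,0,0,0,0],[0,-0.0014,0,0,0,0,0],[0,-0.0014,0,-0.0001,0,0,0]]' >/dev/null; python3 f.py
python3 -m creep '[[0,-0.0014,0,-0.0001,0,0,0],[0,-0.0014,0,-0.0002,0,0,0],[0,-0.0013,0,-0.0002,0,0,0],[0,-0.0014,0,-0.0002,0,0,0],[0,-0.0014,0,-0.0003,0,0,0],[0,-0.0013,0,-0.0004,0,0,0],[0,-0.0014,0,-0.0004,0,0,0],[0,-0.0013,0,-0.0004,0,0,0]]' >/dev/null; python3 f.py
python3 -c "
from h import *
S=vision.read_camera('scene')['color']
cv2.imwrite('pics/s7z.png',cv2.resize(S[150:240,270:360],(540,540),interpolation=cv2.INTER_CUBIC))"
```

```text
phi 243.0 r 39.7 resist 3.04 Frad 2.31 Fz 8.4 Tz [0.13 0.56 0.01] pos [ 0.4853 -0.0639  0.047 ]
phi 259.4 r 40.0 resist 2.61 Frad 2.01 Fz 9.1 Tz [-0.04  0.57 -0.04] pos [ 0.4935 -0.0718  0.047 ]
phi 275.5 r 40.4 resist 2.53 Frad 1.2 Fz 8.3 Tz [-0.18  0.53  0.08] pos [ 0.5035 -0.077   0.047 ]
phi 291.3 r 40.8 resist 2.56 Frad 1.69 Fz 7.1 Tz [-0.11  0.47 -0.02] pos [ 0.5144 -0.0793  0.047 ]
```

View pics/s7z.png

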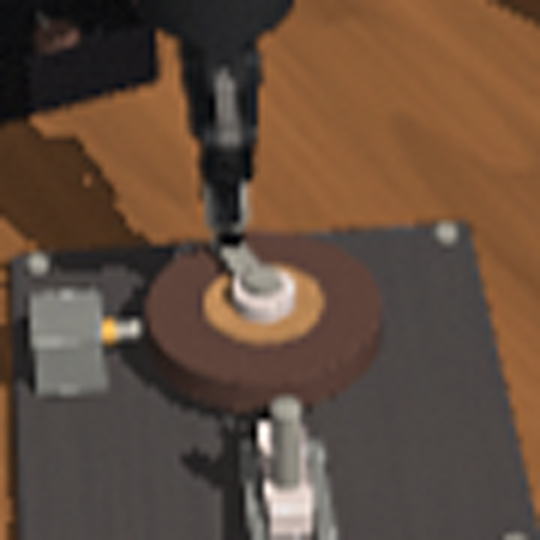

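The wheel follows: the crank points to (230,240) in the zoom, and resistance is steady at about 2.6 N.

```bash

python3 -m creep '[[0,-0.0013,0,-0.0005,0,0,0],[0,-0.0013,0,-0.0006,0,0,0],[0,-0.0012,0,-0.0006,0,0,0],[0,-0.0013,0,-0.0006,0,0,0],[0,-0.0012,0,-0.0007,0,0,0],[0,-0.0012,0,-0.0007,0,0,0],[0,-0.0012,0,-0.0007,0,0,0],[0,-0.0011,0,-0.0008,0,0,0]]' >/dev/null; python3 f.py
python3 -m creep '[[0,-0.0012,0,-0.0009,0,0,0],[0,-0.0011,0,-0.0008,0,0,0],[0,-0.001,0,-0.0009,0,0,0],[0,-0.001,0,-0.001,0,0,0],[0,-0.001,0,-0.001,0,0,0],[0,-0.001,0,-0.001,0,0,0],[0,-0.0009,0,-0.001,0,0,0],[0,-0.0009,0,-0.0011,0,0,0]]' >/dev/null; python3 f.py
python3 -m creep '[[0,-0.0008,0,-0.0011,0,0,0],[0,-0.0008,0,-0.0012,0,0,0],[0,-0.0008,0,-0.0011,0,0,0],[0,-0.0007,0,-0.0012,0,0,0],[0,-0.0007,0,-0.0012,0,0,0]]' >/dev/null; python3 f.py
python3 - <<'E'
import numpy as np
th=np.radians(331.7+.75*np.arange(0,65)); P=np.round(40*np.c_[-np.cos(th),-np.sin(th)],1)
d=np.diff(P,axis=0).round(1)
for i in range(0,64,8): print(331.7+.75*i, ' '.join(f"[{a},{b}]" for a,b in d[i:i+8]))
E
```

```text
phi 307.0 r 41.1 resist 2.93 Frad 1.52 Fz 6.8 Tz [-0.28  0.4   0.01] pos [ 0.5256 -0.0784  0.047 ]
phi 322.6 r 41.3 resist 3.18 Frad 1.06 Fz 6.9 Tz [-0.3   0.37  0.01] pos [ 0.5361 -0.0744  0.047 ]
phi 332.3 r 41.4 resist 3.52 Frad 0.38 Fz 6.7 Tz [-0.36  0.32 -0.04] pos [ 0.5419 -0.0706  0.0471]
331.7 [-0.3,-0.5] [-0.2,-0.5] [-0.2,-0.4] [-0.3,-0.5] [-0.2,-0.5] [-0.2,-0.5] [-0.2,-0.4] [-0.2,-0.5]
337.7 [-0.2,-0.5] [-0.2,-0.5] [-0.2,-0.5] [-0.2,-0.5] [-0.1,-0.5] [-0.2,-0.5] [-0.1,-0.5] [-0.2,-0.5]
343.7 [-0.1,-0.5] [-0.2,-0.5] [-0.1,-0.5] [-0.1,-0.5] [-0.1,-0.5] [-0.2,-0.5] [-0.1,-0.5] [-0.1,-0.5]
349.7 [0.0,-0.6] [-0.1,-0.5] [-0.1,-0.5] [-0.1,-0.5] [0.0,-0.5] [-0.1,-0.6] [0.0,-0.5] [-0.1,-0.5]
355.7 [0.0,-0.5] [-0.1,-0.5] [0.0,-0.6] [0.0,-0.5] [0.0,-0.5] [0.0,-0.5] [0.0,-0.6] [0.0,-0.5]
361.7 [0.0,-0.5] [0.1,-0.5] [0.0,-0.6] [0.0,-0.5] [0.1,-0.5] [0.0,-0.5] [0.1,-0.5] [0.1,-0.6]
367.7 [0.0,-0.5] [0.1,-0.5] [0.1,-0.5] [0.1,-0.5] [0.1,-0.5] [0.1,-0.6] [0.1,-0.5] [0.1,-0.5]
373.7 [0.2,-0.5] [0.1,-0.5] [0.1,-0.5] [0.2,-0.5] [0.1,-0.5] [0.2,-0.5] [0.2,-0.5] [0.1,-0.5]
```

```bash

python3 -m creep '[[0,-0.0003,0,-0.0005,0,0,0],[0,-0.0002,0,-0.0005,0,0,0],[0,-0.0002,0,-0.0004,0,0,0],[0,-0.0003,0,-0.0005,0,0,0],[0,-0.0002,0,-0.0005,0,0,0],[0,-0.0002,0,-0.0005,0,0,0],[0,-0.0002,0,-0.0004,0,0,0],[0,-0.0002,0,-0.0005,0,0,0]]' >/dev/null; python3 f.py
python3 -m creep '[[0,-0.0002,0,-0.0005,0,0,0],[0,-0.0002,0,-0.0005,0,0,0],[0,-0.0002,0,-0.0005,0,0,0]]' >/dev/null; python3 f.py
```

```text
phi 338.1 r 41.4 resist 2.56 Frad 0.62 Fz 5.7 Tz [-0.43  0.2   0.04] pos [ 0.5451 -0.0678  0.0471]
phi 340.4 r 41.4 resist 2.75 Frad 0.38 Fz 6.7 Tz [-0.38  0.29 -0.01] pos [ 0.5462 -0.0666  0.0471]
```

```bash
python3 -c "
from h import *
S=vision.read_camera('scene')['color']
cv2.imwrite('pics/s8z.png',cv2.resize(S[170:230,270:345],(750,600),interpolation=cv2.INTER_CUBIC))"
```

```text
(no output)
```

View pics/s8z.png

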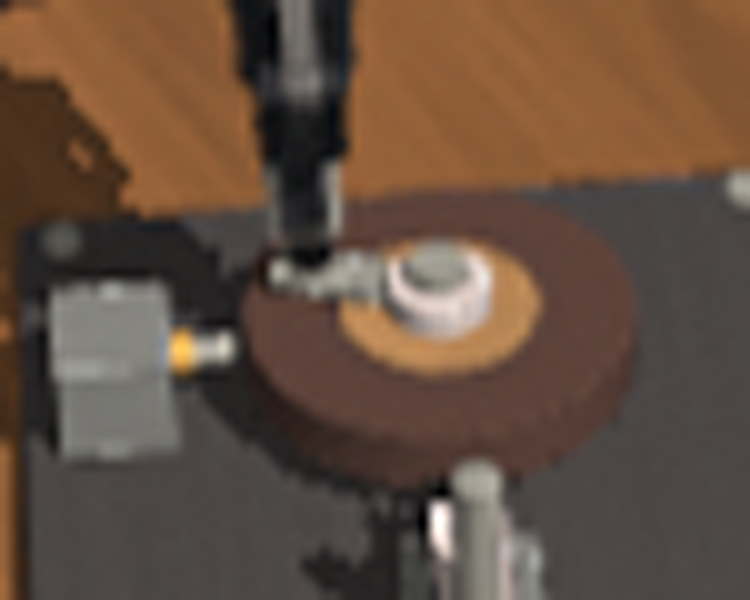

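The pointer tip at (235,347) is still just clear of the rim. Going on in small steps.

```bash

python3 -m creep '[[0,-0.0002,0,-0.0005,0,0,0],[0,-0.0001,0,-0.0005,0,0,0],[0,-0.0002,0,-0.0005,0,0,0]]' >/dev/null; python3 f.py
python3 -m creep '[[0,-0.0001,0,-0.0005,0,0,0],[0,-0.0002,0,-0.0005,0,0,0]]' >/dev/null; python3 f.py

```

```text
phi 342.5 r 41.4 resist 2.77 Frad 0.28 Fz 6.2 Tz [-0.32  0.24  0.02] pos [ 0.5472 -0.0655  0.047 ]
phi 344.0 r 41.4 resist 2.76 Frad 0.3 Fz 5.7 Tz [-0.32  0.26  0.04] pos [ 0.5479 -0.0647  0.0471]
```

```bash
python3 -m creep '[[0,-0.0001,0,-0.0005,0,0,0],[0,-0.0002,0,-0.0005,0,0,0]]' >/dev/null; python3 f.py
```

```text
phi 345.4 r 41.4 resist 3.08 Frad -0.15 Fz 5.4 Tz [-0.38  0.31 -0.02] pos [ 0.5485 -0.0639  0.047 ]
```

```bash
python3 -m creep '[[0,-0.0001,0,-0.0005,0,0,0],[0,-0.0001,0,-0.0005,0,0,0]]' >/dev/null; python3 f.py
```

```text
phi 346.9 r 41.4 resist 3.15 Frad 0.87 Fz 6.2 Tz [-0.35  0.25 -0.01] pos [ 0.5492 -0.063   0.0471]
```

```bash
python3 -m creep '[[0,-0.0001,0,-0.0005,0,0,0],[0,-0.0001,0,-0.0005,0,0,0]]' >/dev/null; python3 f.py
```

```text
phi 348.3 r 41.4 resist 2.7 Frad 0.74 Fz 5.6 Tz [-0.44  0.19  0.03] pos [ 0.5497 -0.0622  0.047 ]
```

```bash
python3 -m creep '[[0,-0.0001,0,-0.0005,0,0,0],[0,-0.0001,0,-0.0005,0,0,0]]' >/dev/null; python3 f.py
```

```text
phi 349.7 r 41.4 resist 2.78 Frad 0.71 Fz 5.9 Tz [-0.43  0.18  0.  ] pos [ 0.5503 -0.0614  0.0471]
```

```bash
python3 -m creep '[[0,-0.0001,0,-0.0005,0,0,0],[0,-0.0001,0,-0.0005,0,0,0]]' >/dev/null; python3 f.py
```

```text
phi 351.1 r 41.4 resist 2.17 Frad 0.35 Fz 6.0 Tz [-0.36  0.23 -0.02] pos [ 0.5509 -0.0605  0.0471]
```

```bash
python3 -m creep '[[0,-0.0001,0,-0.0005,0,0,0],[0,0,0,-0.0005,0,0,0]]' >/dev/null; python3 f.py
```

```text
phi 352.5 r 41.4 resist 2.18 Frad 1.1 Fz 5.3 Tz [-0.41  0.14 -0.03] pos [ 0.5514 -0.0596  0.047 ]
```

```bash
python3 -m creep '[[0,-0.0001,0,-0.0005,0,0,0],[0,0,0,-0.0005,0,0,0]]' >/dev/null; python3 f.py
```

```text
phi 353.9 r 41.4 resist 2.11 Frad 0.02 Fz 5.6 Tz [-0.47  0.15  0.02] pos [ 0.5519 -0.0588  0.047 ]
```

```bash
python3 -m creep '[[0,0,0,-0.0005,0,0,0],[0,0,0,-0.0005,0,0,0]]' >/dev/null; python3 f.py
```

```text
phi 355.3 r 41.4 resist 1.88 Frad 1.26 Fz 4.9 Tz [-0.48  0.1   0.04] pos [ 0.5524 -0.0579  0.0471]
```

```bash
python3 -m creep '[[0,0,0,-0.0005,0,0,0],[0,0,0,-0.0005,0,0,0]]' >/dev/null; python3 f.py; python3 -c "
from h import *
S=vision.read_camera('scene')['color']
cv2.imwrite('pics/s9z.png',cv2.resize(S[170:230,270:345],(750,600),interpolation=cv2.INTER_CUBIC))"
```

```text
phi 356.6 r 41.4 resist 3.03 Frad 1.13 Fz 5.9 Tz [-0.44  0.04  0.02] pos [ 0.5528 -0.057   0.0471]
```

View pics/s9z.png

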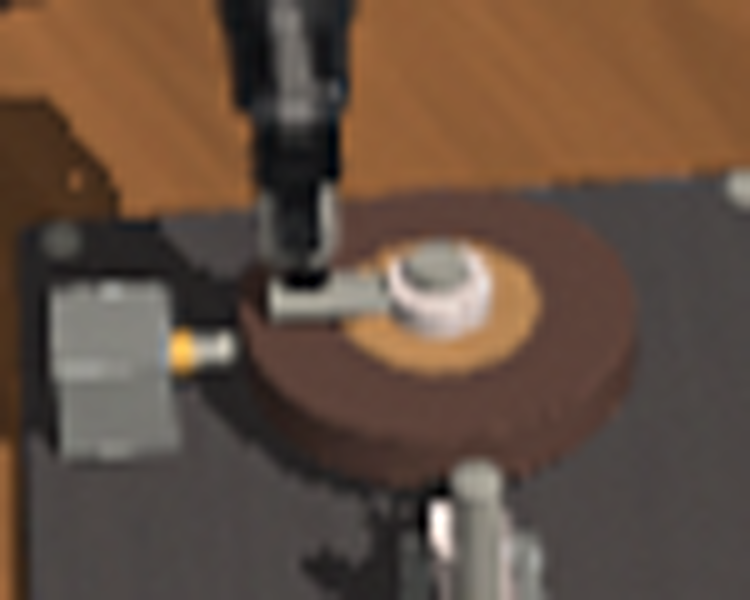

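Swelling is now at (243,310), nearly at the pointer tip. Taking finer steps.

```bash
python3 -m creep '[[0,0,0,-0.0004,0,0,0],[0,0,0,-0.0003,0,0,0]]' >/dev/null; python3 f.py
```

```text
phi 357.7 r 41.4 resist 3.32 Frad 1.09 Fz 6.6 Tz [-0.52  0.04  0.01] pos [ 0.5531 -0.0563  0.0471]
```

```bash
python3 -m creep '[[0,0,0,-0.0004,0,0,0],[0,0,0,-0.0003,0,0,0]]' >/dev/null; python3 f.py
```

```text
phi 358.7 r 41.4 resist 2.18 Frad 0.8 Fz 5.5 Tz [-0.47  0.    0.03] pos [ 0.5534 -0.0557  0.0471]
```

```bash
python3 -m creep '[[0,0,0,-0.0004,0,0,0],[0,0,0,-0.0003,0,0,0]]' >/dev/null; python3 f.py
```

```text
phi 359.6 r 41.3 resist 3.12 Frad 1.47 Fz 5.1 Tz [-0.5  -0.03  0.04] pos [ 0.5537 -0.055   0.0471]
```

```bash
python3 -m creep '[[0,0,0,-0.0004,0,0,0],[0,0,0,-0.0003,0,0,0]]' >/dev/null; python3 f.py
```

```text
phi 360.6 r 41.4 resist 2.62 Frad 0.98 Fz 4.4 Tz [-0.43 -0.04 -0.02] pos [ 0.554  -0.0544  0.0471]
```

```bash
python3 -m creep '[[0,0,0,-0.0004,0,0,0],[0,0,0,-0.0003,0,0,0]]' >/dev/null; python3 f.py
```

```text
phi 361.6 r 41.3 resist 3.42 Frad 1.69 Fz 4.8 Tz [-0.48 -0.02 -0.06] pos [ 0.5542 -0.0537  0.0471]
```

```bash
python3 -m creep '[[0,0,0,-0.0004,0,0,0],[0,0,0,-0.0003,0,0,0]]' >/dev/null; python3 f.py
```

```text
phi 362.6 r 41.4 resist 2.71 Frad 1.49 Fz 6.0 Tz [-0.44  0.01  0.  ] pos [ 0.5545 -0.0531  0.0471]
```

```bash
python3 -m creep '[[0,0,0,-0.0004,0,0,0],[0,0,0,-0.0003,0,0,0]]' >/dev/null; python3 f.py
```

```text
phi 363.4 r 41.4 resist 3.53 Frad 0.67 Fz 6.1 Tz [-0.58  0.05  0.  ] pos [ 0.5547 -0.0525  0.0471]
```

```bash
python3 -m creep '[[0,0,0,-0.0004,0,0,0],[0,0,0,-0.0003,0,0,0]]' ; python3 f.py
```

```text
t: 15.4
ee_pos: [0.5548, -0.0521, 0.0471]
tool_rot: [-0.407, -2.002, 2.005]
wrist_force: [-1.6, -5.1, 6.5]
finger_gap: 0.151
phi 363.9 r 41.4 resist 5.37 Frad 0.18 Fz 6.5 Tz [-0.83  0.28  0.02] pos [ 0.5548 -0.0521  0.0471]
```

Resistance is rising (5.4 N) and travel fell to 0.4 mm, so this is contact. Hold and re-read.

```bash
python3 -m creep '[[0,0,0,0,0,0,0],[0,0,0,0,0,0,0]]' >/dev/null; python3 f.py
```

```text
phi 363.9 r 41.4 resist 4.28 Frad 0.65 Fz 5.7 Tz [-0.7   0.23 -0.  ] pos [ 0.5548 -0.0522  0.0471]
```

```bash
python3 -m creep '[[0,0,0,-0.0003,0,0,0],[0,0,0,0,0,0,0],[0,0,0,0,0,0,0]]' >/dev/null; python3 f.py
```

```text
phi 364.1 r 41.4 resist 4.81 Frad 0.49 Fz 6.9 Tz [-0.78  0.2  -0.03] pos [ 0.5549 -0.052   0.0471]
```

```bash
python3 -m creep '[[0,0,0,-0.0004,0,0,0],[0,0,0,0,0,0,0],[0,0,0,0,0,0,0]]' >/dev/null; python3 f.py;  python3 -c "
from h import *
S=vision.read_camera('scene')['color']
cv2.imwrite('pics/s10z.png',cv2.resize(S[170:230,270:345],(750,600),interpolation=cv2.INTER_CUBIC))"
```

```text
phi 364.4 r 41.4 resist 6.11 Frad 0.19 Fz 6.7 Tz [-0.93  0.29  0.04] pos [ 0.555  -0.0518  0.0471]
```

View pics/s10z.png

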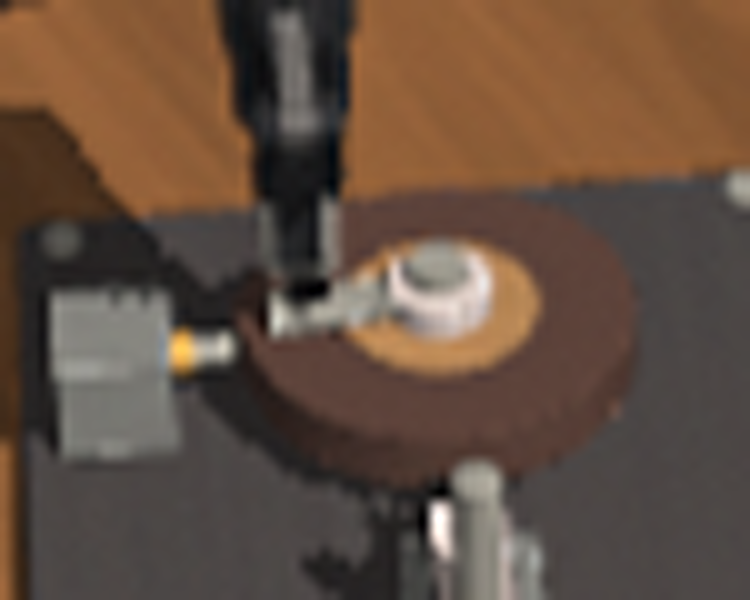

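The swelling at (243,315) touches the pointer tip at (237,345). Resistance is steady at about 6 N against 2.7 N free. Release and lift.

```bash
python3 -m creep '[[50,0,0,0,0,0,0],[50,0,0,0,0,0,0],[50,0,0,0,0,0,0],[50,0,0,0,0,0,0],[50,0,-0.01,0,0,0,0],[50,0,-0.02,0,0,0,0],[50,0,-0.03,0,0,0,0],[50,0,-0.03,0,0,0,0]]'
python3 -c "
from h import *
need([.566,.080,.05])
S=vision.read_camera('scene')['color'];cv2.imwrite('pics/scene11.png',S)
T=vision.read_camera('top')['color'];cv2.imwrite('pics/top11.png',T)
cv2.imwrite('pics/s11z.png',np.hstack([cv2.resize(S[170:230,270:345],(450,360),interpolation=cv2.INTER_CUBIC),cv2.resize(T[150:230,270:350],(340,360))]))"
```

```text
t: 16.78
ee_pos: [0.5531, -0.05, 0.1364]
tool_rot: [-0.402, -2.001, 2.001]
wrist_force: [0.4, 0.3, -0.3]
finger_gap: 0.498
t 16.7833 pos [ 0.5531 -0.05    0.1364] F [ 0.35  0.28 -0.29] T [0.04 0.02 0.01] gap 0.498
tool shift [ 0.0384  0.0864 -0.1248]
```

View pics/s11z.png

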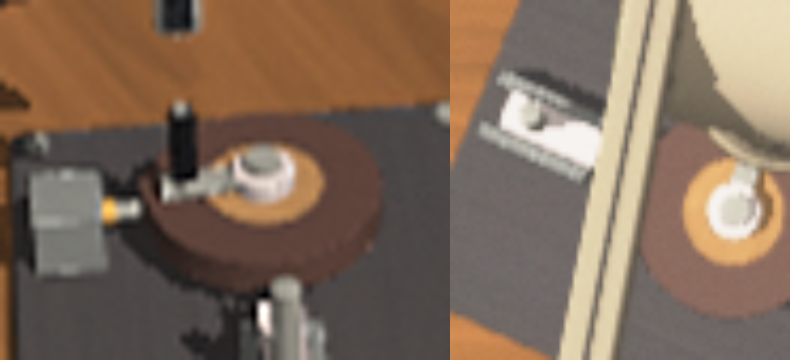

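Crank stayed put and the sleeve is free. Now over to the brake post.

```bash
python3 -m creep '[[50,0.0096,0,-0.0312,0,0,0],[50,0.0096,0,-0.0312,0,0,0],[50,0.0096,0,-0.0312,0,0,0],[50,0.0096,0,-0.0312,0,0,0],[50,0,0,0,0,0,0]]'
python3 -c "
from h import *
need([.566,.080,.04])
S=vision.read_camera('scene')['color'];cv2.imwrite('pics/scene12.png',S)
cv2.imwrite('pics/s12z.png',cv2.resize(S[140:250,270:370],(550,600),interpolation=cv2.INTER_CUBIC))"
```

```text
t: 17.3
ee_pos: [0.5672, 0.085, 0.1361]
tool_rot: [-0.401, -2.007, 2.002]
wrist_force: [0.6, -0.6, -0.9]
finger_gap: 0.502
t 17.3 pos [0.5672 0.085  0.1361] F [ 0.59 -0.61 -0.93] T [-0.   -0.01  0.05] gap 0.502
tool shift [-0.0009  0.0961  0.0053]
```

View pics/s12z.png

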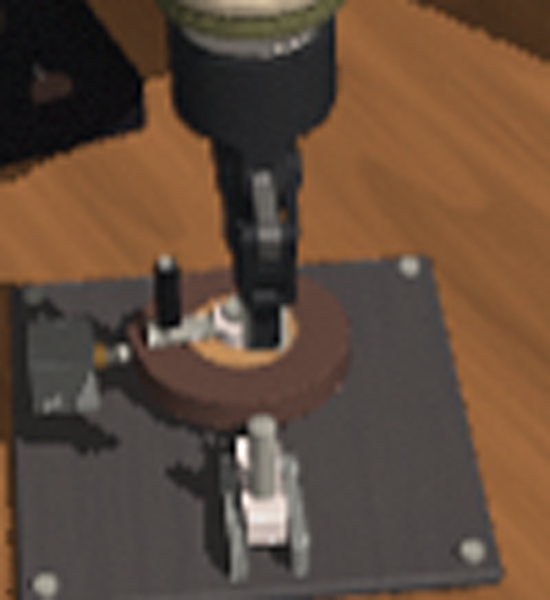

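Fingers line up over the post (column 265). Descend with the small correction.

```bash
python3 -m creep '[[50,0,0.03,0,0,0,0],[50,0,0.03,0,0,0,0],[50,0,0.02,0,0,0,0],[50,0,0.012,0,0,0,0],[50,0,0,0,0,0,0],[50,0,0,0,0,0,0]]'
python3 -c "
from h import *
need([.566,.080,.04])
S=vision.read_camera('scene')['color'];cv2.imwrite('pics/scene13.png',S)
cv2.imwrite('pics/s13z.png',cv2.resize(S[140:250,270:370],(550,600),interpolation=cv2.INTER_CUBIC))"
```

```text
t: 17.85
ee_pos: [0.567, 0.079, 0.0438]
tool_rot: [-0.404, -2.001, 2.002]
wrist_force: [0.0, 0.2, 0.2]
finger_gap: 0.502
t 17.85 pos [0.567  0.079  0.0438] F [0.01 0.22 0.17] T [ 0.06 -0.01  0.05] gap 0.502
tool shift [ 0.0014  0.0038 -0.0005]
```

View pics/s13z.png

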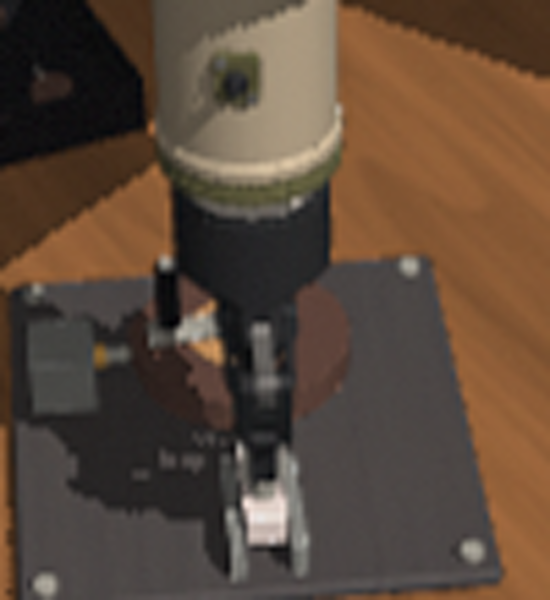

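The fingers straddle the post (the near finger hides it). Close.

```bash
python3 -m creep '[[0,0,0,0,0,0,0],[0,0,0,0,0,0,0],[0,0,0,0,0,0,0],[0,0,0,0,0,0,0],[0,0,0,0,0,0,0]]' 30;python3 -m creep '[[0,0,0,0.0015,0,0,0],[0,0,0,0.0015,0,0,0],[0,0,0,0.0015,0,0,0],[0,0,0,0.0015,0,0,0]]'
cat > b.py <<'E'
from h import *
s,R=st(); F=R.T@s["wrist_force"]; print("t",s["t"],"dist",round((s["ee_pos"][:2]-[.5158,-.0385])@[.394,.919]*1e3,1),"resist",round(-F[2],2),"Fx",round(F[0],2),"Fz",s["wrist_force"][2].round(1),"gap",round(s["finger_gap"],3))
E
python3 b.py
```

```text
t: 18.32
ee_pos: [0.5687, 0.0795, 0.0457]
tool_rot: [-0.408, -2.004, 2.003]
wrist_force: [-1.4, -1.3, 7.4]
finger_gap: 0.147
t: 18.65
ee_pos: [0.5667, 0.0748, 0.0457]
tool_rot: [-0.408, -2.006, 2.002]
wrist_force: [0.6, 3.3, 6.2]
finger_gap: 0.15
t 18.65 dist 124.2 resist 3.27 Fx 0.65 Fz 6.2 gap 0.15
```

```bash
python3 -m creep '[[0,0,0,0.0015,0,0,0],[0,0,0,0.0015,0,0,0],[0,0,0,0.0015,0,0,0],[0,0,0,0.0015,0,0,0]]' >/dev/null; python3 b.py
python3 -m creep '[[0,0,0,0.0006,0,0,0],[0,0,0,0.0006,0,0,0]]'>/dev/null; python3 b.py
```

```text
t 18.9833 dist 118.2 resist 3.4 Fx -0.57 Fz 5.9 gap 0.145
t 19.15 dist 116.9 resist 3.37 Fx 0.44 Fz 6.0 gap 0.148
```

```bash
python3 -m creep '[[0,0,0,0.0006,0,0,0],[0,0,0,0.0006,0,0,0]]' >/dev/null; python3 b.py
python3 -m creep '[[0,0,0,0.0004,0,0,0],[0,0,0,0.0004,0,0,0]]'>/dev/null; python3 b.py
```

```text
t 19.3167 dist 115.8 resist 3.88 Fx 0.42 Fz 6.8 gap 0.149
t 19.4833 dist 115.0 resist 3.46 Fx 1.33 Fz 6.6 gap 0.143
```

```bash
python3 -m creep '[[0,0,0,0.0004,0,0,0],[0,0,0,0.0004,0,0,0]]' >/dev/null; python3 b.py
python3 -m creep '[[0,0,0,0.0004,0,0,0],[0,0,0,0.0004,0,0,0]]'>/dev/null; python3 b.py
```

```text
t 19.65 dist 114.2 resist 4.86 Fx -0.23 Fz 5.7 gap 0.143
t 19.8167 dist 113.5 resist 4.68 Fx 0.73 Fz 5.9 gap 0.146
```

```bash
python3 -m creep '[[0,0,0,0.0004,0,0,0],[0,0,0,0.0004,0,0,0]]' >/dev/null; python3 b.py
python3 -m creep '[[0,0,0,0.0004,0,0,0],[0,0,0,0.0004,0,0,0]]'>/dev/null; python3 b.py
```

```text
t 19.9833 dist 113.5 resist 8.76 Fx 1.44 Fz 4.4 gap 0.144
t 20.15 dist 113.3 resist 13.12 Fx 0.37 Fz 4.3 gap 0.149
```

Shoe is in contact, with resistance climbing at a nearly fixed position. A bit firmer, then hold.

```bash
python3 -m creep '[[0,0,0,0.0004,0,0,0],[0,0,0,0.0004,0,0,0],[0,0,0,0,0,0,0],[0,0,0,0,0,0,0],[0,0,0,0,0,0,0],[0,0,0,0,0,0,0]]' >/dev/null; python3 b.py
python3 -m creep '[[50,0,0,0,0,0,0],[50,0,0,0,0,0,0],[50,0,0,0,0,0,0],[50,0,0,0,0,0,0],[50,0,0,0,0,0,0]]';python3 b.py
python3 -m creep '[[50,0,-0.01,0,0,0,0],[50,0,-0.03,0,0,0,0],[50,0,-0.04,0,0,0,0],[50,0,-0.04,0,0,0,0],[50,0,-0.03,-0.03,0,0,0],[50,0,0,-0.04,0,0,0],[50,0,0,-0.04,0,0,0],[50,0,0,0,0,0,0]]'
python3 -c "
from h import *
S=vision.read_camera('scene')['color'];cv2.imwrite('pics/scene14.png',S)
T=vision.read_camera('top')['color'];cv2.imwrite('pics/top14.png',T)
cv2.imwrite('pics/s14z.png',np.hstack([cv2.resize(S[160:240,265:355],(450,400),interpolation=cv2.INTER_CUBIC),cv2.resize(T[140:240,270:350],(320,400))]))"
```

```text
t 20.65 dist 113.3 resist 14.11 Fx -0.75 Fz 2.2 gap 0.149
t: 21.07
ee_pos: [0.5595, 0.0616, 0.0436]
tool_rot: [-0.405, -2.002, 2.002]
wrist_force: [-1.3, 0.0, -0.5]
finger_gap: 0.5
t 21.0667 dist 109.3 resist -0.45 Fx 1.18 Fz -0.5 gap 0.5
t: 21.73
ee_pos: [0.6038, 0.1686, 0.1943]
tool_rot: [-0.403, -2.008, 2.001]
wrist_force: [0.4, 0.1, -1.1]
finger_gap: 0.502
```

View pics/s14z.png

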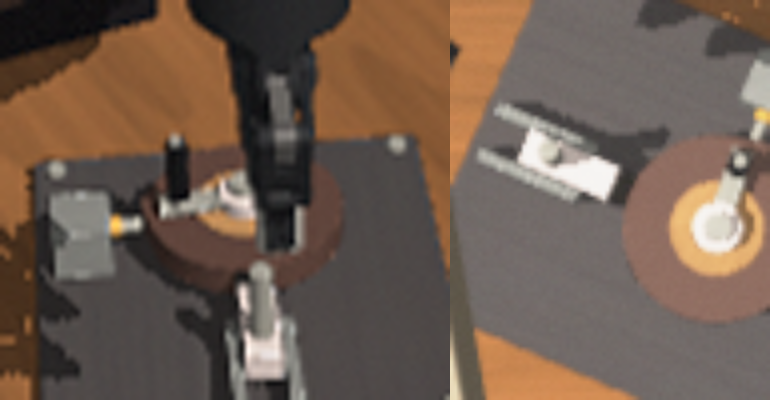

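Post moved in. In the top crop the slide's nose is at (612,185) with the rim at (625,215). The dark rubber between them needs a closer look.

```bash
python3 -c "
from h import *
T=cv2.imread('pics/top14.png')
cv2.imwrite('pics/t15.png',np.hstack([cv2.convertScaleAbs(cv2.resize(T[165:205,285:345],(480,320),interpolation=cv2.INTER_CUBIC),alpha=1.8,beta=20),cv2.convertScaleAbs(cv2.resize(T[150:190,330:370],(320,320),interpolation=cv2.INTER_CUBIC),alpha=1.8,beta=20)]))"
```

```text
(no output)
```

View pics/t15.png

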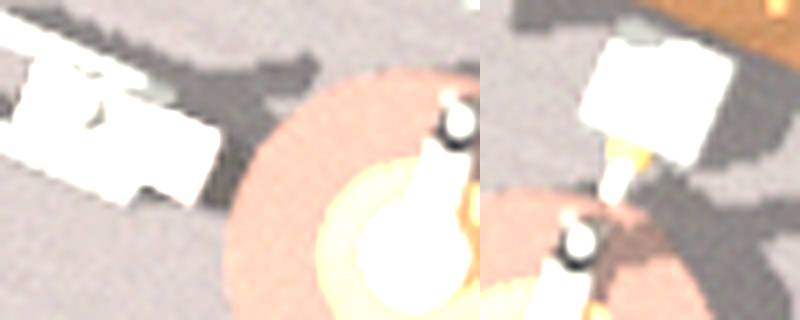

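```bash
python3 -c "
from h import *
A=cv2.imread('pics/scene11.png');B=cv2.imread('pics/scene14.png')
g=lambda x:cv2.cvtColor(x,cv2.COLOR_BGR2GRAY).astype(np.float32)
for r in ((185,210,292,308),(190,206,275,291)):
  a,b=g(A)[r[0]:r[1],r[2]:r[3]],g(B)[r[0]:r[1],r[2]:r[3]]
  print(cv2.phaseCorrelate(a.copy(),b.copy()))
cv2.imwrite('pics/c16.png',np.hstack([cv2.resize(x[180:215,280:320],(390,342),interpolation=cv2.INTER_NEAREST) for x in(A,B)]))
S=vision.read_camera('scene');T=vision.read_camera('top')
"
```

```text
((-0.022453528236011877, 0.4947005100328248), 0.9797166919708252)
((-0.2639229509448846, -0.02761770051517587), 0.9438603594899178)
```

View pics/c16.png

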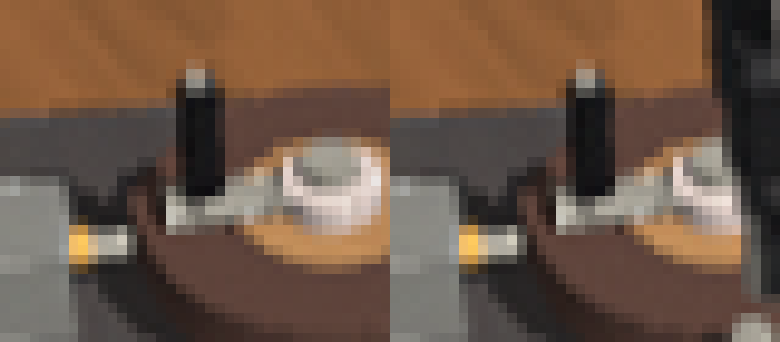

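Pointer, swelling and crank look the same before and after braking, and the arm is clear. Handing in.

```bash
python3 -c "
from h import *
from station import workorder
need([.6,.17,.19]); print(workorder.hand_in())"
```

```text
t 21.9333 pos [0.602  0.1622 0.1933] F [-0.46  0.16  0.  ] T [ 0.   -0.03 -0.01] gap 0.499
tool shift [ 0.0049  0.0033 -0.0064]
the job is handed in; nothing more can be done
None
```

I turned the wheel about 170° by its crank until the high spot met the pointer, let go, and slid the brake in against the rim. I then backed the arm clear and handed the job in at about 22 s. No verdict came back.

**Pointer:** I stopped when the resistance at the crank was about 6 N, against about 2.7 N turning free. I estimate 4–6 N on the pointer, well under the 25 N limit.

**Brake:** The post stopped moving about 113.3 mm from the axle and the push rose to about 14 N, against about 3.4 N sliding free. That fits the shoe being firmly on the rim.

**Last checks:**
- **By eye:** the last pictures show the high spot at the pointer tip and the crank where I left it.
- **Image shift:** a comparison before and after braking gave up to half a pixel in the crank area. I put that down to the arm in view, but did not confirm it.
- **After letting go:** I could not measure the force left on the pointer or the shoe. I inferred both from the push forces and the pictures.
- **Tray, jar and tumbler:** the arm stayed clear of them, but I did not re-measure where they stand.

**Disagreement with the spec:** the real fingertips sit about 25 mm higher than the reported TCP. The first grasp closed above the sleeve for that reason, touching its top with about 3.5 N. I measured the offset in both cameras and corrected for it.

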